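# Snap the inspection lamp onto the stand's loop

## Task

Hang the inspection lamp over the circuit board: take it by the blue grip block, press the red sprung gate of its snap hook against the front rod of the stand's loop until the rod passes and the gate springs shut behind it, let the hook down onto the rod, pull it down once with about ten newtons to prove that it has caught, and leave it hanging still. Feel your way and do not force it (stay below about 20 N), and leave the board, the magnifier and the room meter where they are.

Things in the scene. Friction and masses are not known exactly. Their poses are not given: they have to be found in the camera images.
- lamp: inspection lamp, about 0.28 kg, standing loose and upright; origin at the centre of its underside, z up. White cylinder 48 mm across, 72 mm high with black ends; on it a snap hook of 9 mm round steel lying in the x-z plane (9 mm thick along y), mouth towards +x; on its crown the blue grip block, top at 181 mm
- lamp_grip (a point): centre of the blue, black-ribbed grip block on the crown of the lamp, on its axis, 164 mm above its underside; axes as the lamp's. The block is 26 mm along x, 16 mm along y, 34 mm high and can be gripped across either; keep fingers above its underside (17 mm below this point). Fingers open to 60 mm are clear of stand and hook
- hook_bowl (a point): where the centre of the 8 mm rod lies when the lamp hangs: top of the hook's inside, on the lamp's axis, 34 mm below lamp_grip. The nose comes down on the +x side, at x = 5 to 14 mm from here; its round end is lowest 9.5 mm below here. As the hook is lowered, a rod centred 2 mm behind to 2 mm before (x) this point slips into the bowl; the gate shuts under it over the last 4 mm
- hook_mouth (a point): middle of the mouth, at the gate's outer face: 54 mm below lamp_grip and 9 mm to +x of it. A rod entering the mouth must have its centre within 3 mm above or below this height. With the gate pushed fully in, the rod's centre stops hard 12 to 15 mm behind (-x of) this point; backing off 3 mm from that stop brings it under the bowl. At less than 9 mm behind, the nose would come down on the rod
- lamp_gate (a joint): the hook's red sprung gate, 5 mm thick, across the mouth on the +x side: hinged at the lower lip (x = 9 mm, 74 mm below lamp_grip), tip behind the nose. It swings inward only. Value in rad: 0 shut, 0.70 fully in (hard stop). Pushed at hook_mouth it takes about 4 N to start and 7 to 10 N, with friction, when nearly in; beyond that the push rises steeply
- stand: fixed stand on the blue mat (3.4 mm thick): steel base plate 110 x 110 x 12 mm, origin at the centre of its underside, z up. From it rises a 16 mm post, 217 mm high; a cross clamp on it holds a level loop of 8 mm steel rod that points along the stand's -x. The lamp hangs with its mouth (lamp +x) towards the stand's +x, lamp_grip then 239 mm above this origin
- stand_clamp (a point): centre of the cross clamp, on the post's axis, 205 mm above the stand's underside; axes as the stand's. The loop's legs run along -x at y = +21 and -21 mm; its front rod, 8 mm thick, runs along y at this height, straight for 26 mm about y = 0. The loop was clamped by eye: the front rod's centre is anywhere from x = -76 to -108 mm, not measured, so find it by feel or sight
- circuit_board_c (a point): centre of the green circuit board, 66 x 66 x 24 mm, lying loose on the blue mat under the loop's front rod
- magnifier: black loupe, 37 mm across, 34 mm high, loose on the bench; origin at the centre of its underside
- room_meter: small digital room meter with a dark display face and light casing, 53 x 66 x 75 mm, standing loose on the bench; origin at the centre of its underside
- dispenser: fixed obstacle: tall machined satellite dispenser, 320 x 315 mm in plan, 482 mm high, standing on the bench to the right of the work (its near face about x = 0.49 m, its left side about y = -0.10 m); origin at the centre of its underside. Keep arm and gripper clear of it when swinging over from the right

How it is judged (in metres and radians):
On the way, in this order (a step that is already met when the one before it is completed fails the run):
1. the lamp is held clear of the bench and the rod pushes its gate in (value of joint lamp_gate above 0.3 rad and z of lamp_grip in the frame of stand above 0.235 m and contact force between lamp and stand above 1 N).
2. the rod is past the nose and the gate has sprung shut under it, hook not yet loaded (value of joint lamp_gate below 0.1 rad and z of lamp_grip in the frame of stand between 0.232 and 0.247 m and x of lamp_grip in the frame of stand above -0.125 m and contact force between lamp and stand below 5 N).
3. pulled down on the rod with 6 N or more, the gate staying shut (contact force between lamp and stand above 6 N and value of joint lamp_gate below 0.1 rad and z of lamp_grip in the frame of stand between 0.232 and 0.243 m), for 0.1 s.
At the end, for the whole second after the job is handed in: The lamp hangs free from the front rod of the loop: rod in the hook's bowl (grip centre 232 to 243 mm above the stand's underside, 62 to 118 mm ahead of the post axis, within 18 mm of the loop's middle), gate shut (below 0.1 rad), lamp upright within 0.2 rad and slower than 0.1 m/s (value of joint lamp_gate below 0.1 rad and z of lamp_grip in the frame of stand between 0.232 and 0.243 m and x of lamp_grip in the frame of stand between -0.118 and -0.062 m and y of lamp_grip in the frame of stand between -0.018 and 0.018 m and angle between lamp_grip's own z axis and vertical below 0.2 rad and contact force between lamp and stand above 1 N and linear speed of lamp below 0.1 m/s); the robot touches nothing.
It fails at once if the lamp and the stand press on each other with more than 22 N (contact force between lamp and stand above 22 N).
It fails at once if the circuit board is moved by more than 15 mm (distance of circuit_board_c from where it was at the start of the episode above 0.015 m).
It fails at once if the magnifier is moved by more than 15 mm (distance of magnifier from where it was at the start of the episode above 0.015 m).
It fails at once if the room meter is moved by more than 15 mm (distance of room_meter from where it was at the start of the episode above 0.015 m).
It also fails if it takes over 58 s, if anything falls off the work surface, if the arm or the gripper's body presses on something with over 40 N, if the wrist force passes 120 N, or if a joint passes its speed limit or range.

## Robot

A 6-joint arm with a two-finger parallel gripper is mounted at the origin on a cart in front of the work surface, level with it; the furniture and walls round the work are solid. World frame = base frame: x ahead of the robot, y to its left, z up, the work surface at z = 0. Lengths are in mm, angles in rad, forces in N, time in s.
With the tool pointing down it reaches from about 350 to 875 mm from the base axis. Payload 4.2 kg.
Tool frame: the origin (TCP) lies midway between the tips of the shut fingers; the grasp point (between the pads) lies 19 mm behind it (arm.tcp_to_grasp is the distance from the TCP to the grasp point, in mm); z points along the fingers, y is the line along which they close (so a half turn about z gives the same grasp; the last joint's range is limited). The gripper opens to 85 mm and grips with 20 to 120 N. Pads are 22 mm wide; open, the fingers measure 114 mm over their backs; the gripper's body (76 mm by 85 mm) begins 54 mm behind the grasp point. The pads swing forward as they close: fully open they stand 13 mm farther back than shut.
Start: joints at [-1.019, 0.385, 0.008, 0, -1.194, -0.259], TCP at [180.412, -598.373, 231.312] pointing down, gripper open.
Joint ranges: [-3.14, 3.14], [-1.21, 2.06], [-1.07, 1.41], [-3.16, 2.05], [-2.99, -0.16], [-3.1, 3.1]. Speed limits (rad/s): [2.79, 2.79, 3.14, 3.14, 3.14, 3.14].

## Interface

Orientations are given as a unit quaternion [x, y, z, w].
In Python, from bench import arm gives the robot as it stands.
- The arm moves only by the tool arm_command, never from a script. Its argument "rows" is a list of rows, each a list of 2 entries, a list of its own where there are three numbers: the shift along the tool's x, y, z as a fraction of full scale, then the turn, a rotation vector about the tool's x, y, z as a fraction of full scale. In form: [[[x, y, z], [wx, wy, wz]], ...]. A call has 1 to 5 rows; each row is the pose to reach, as a shift and turn from the pose commanded when the call began, along the tool's axes at that moment, turning the shorter way round; what a row does not reach only later rows make up. Full scale, the value 1, is 0.25 m for a shift and 180 degrees for a turn. A row lasts 1/10 s, in which the tool goes at most 50 mm and 8.59 degrees, less where a joint would pass 70% of its speed; a pose out of reach is approached as far as the arm can. A call with a number of a shift or a turn outside -1 to 1 is refused whole. A call with a gripper value outside its range is refused whole. "grip" is the opening, from 0 (shut) to 1 (fully open), set as the call begins (left out, the last holds). The fingers move at their own pace and stop on an object; the grip force is fixed at half the most. Time passes only in rows, so rows that repeat a pose let the fingers close. It gives the time, the measured TCP pose, the force, the opening and the grip force at its end, in the units of the state.
- arm.read_state(): the state, without advancing time (a new reading comes with each control period).
- arm.get_image(name): name is "scene" or "top"; returns (picture, depth): 400x640x3 uint8, blue, green, red; 400x640 float32, mm along the optical axis (not along the pixel's ray), 0 where there is no reading.
- arm.camera_info(name): a dict with "fx", "fy", "cx", "cy" (pixels), "extrinsics" (4x4, takes a point from camera to world coordinates). Camera axes: x right, y down, z forward; pixel columns grow to the right and rows downward; lengths in mm; the calibration is good to about 2 mm. A picture is of the moment at which its call begins. camera_info takes no time and is no camera call.
- arm.job_done(): hands the job in; it is judged then, once.
Trained networks look in the newest picture that a camera, given by its name, has taken for a name from the list of things; names that differ only in an ending like _2 or _b are one class to them, and where a whole thing is asked for, a point or a joint stands for the part that bears it (a point fixed in the world has none). Each returns a list of dicts, best first, with "score" (0 to 1); they miss things now and then, are a little off and sometimes report something else, mostly with a low value. They report only what shows in the picture. A call takes as long as a camera call.
- arm.spot_in(camera, query): "position" ([column, row] in pixels, amid what is visible of it).
The state is a dict: "clock": time; "joints": joint angles; "joint_vel": joint speeds; "joint_efforts": joint torques, N m; "position": TCP position; "ee_rot": TCP orientation; "contact_force": force on the tool from outside, world axes, zero at the start; "wrist_torque": the same for the moment, N m; "gripper_width": finger opening in mm; "grasp_force": force on a finger pad.
Only numpy, scipy, OpenCV 4.12 (cv2) and the standard library are available. Lean on these libraries where they do the work, as an engineer would, in place of code of your own. Each camera call takes 0.05 s, during which the arm holds its last target. There are 200 camera calls.

## Working session

There is one attempt and no reset: what is moved stays moved. The work goes in short steps, Python scripts to look and compute and a tool call to move; the robot and the scene stay as the last step left them, time stands still between calls to the robot, and variables do not carry over. Pictures are saved under pics/ and viewed, at most 10 in all, crops included, and the job is handed in when it is done.

Besides the shell and the picture viewer there is one more tool, called after "Call:" as name(argument=value, ...) on one line, values as JSON. arm_command: Moves the arm, as the interface text tells. Shift numbers are shares of 0.25 m and turn numbers shares of 180 degrees, none past 1 either way. Its arguments: {"type":"object","properties":{"rows":{"type":"array","items":{"type":"array"}},"grip":{"type":"number"}},"required":["rows"]}

```bash
mkdir -p pics; ls
cat > h.py <<'E'
from bench import arm
import numpy as np, cv2
from scipy.spatial.transform import Rotation as R
def cloud(n,d):
    c=arm.camera_info(n);v,u=np.indices(d.shape)
    P=np.stack([(u-c['cx'])/c['fx']*d,(v-c['cy'])/c['fy']*d,d],-1)
    T=np.array(c['extrinsics']);return P@T[:3,:3].T+T[:3,3]
def shot(n):
    im,d=arm.get_image(n);return im,d,cloud(n,d)
E
python3 - <<'E'
from h import *
s=arm.read_state();print(s)
for n in("scene","top"):
    im,d,P=shot(n);cv2.imwrite(f"pics/{n}0.png",im);np.savez(f"{n}0.npz",im=im,P=P,d=d)
    print(n,np.round(np.array(arm.camera_info(n)['extrinsics']),2).tolist(),arm.camera_info(n)['fx'])
    for q in("lamp","lamp_grip","stand","stand_clamp","circuit_board_c","magnifier","room_meter"):
        for r in arm.spot_in(n,q)[:2]:
            u,v=np.round(r['position']).astype(int);print(q,round(r['score'],2),u,v,P[v,u].round(0))
E
```

```text
pics
{'clock': 0.0, 'joints': array([-1.01937473e+00,  3.85572351e-01,  6.62708092e-03, -4.93643125e-04,
       -1.19400612e+00, -2.58565761e-01]), 'joint_vel': array([-1.79953705e-03, -7.07831301e-05, -1.07406351e-03, -2.15059665e-04,
       -5.36529020e-04, -8.15995275e-05]), 'joint_efforts': array([ 7.07798736e-04, -3.92290986e+01,  1.88407588e+01,  4.18633953e+00,
       -4.63823089e-03,  1.41138887e-06]), 'position': array([ 180.25736832, -597.83140007,  230.21333973]), 'ee_rot': array([-1.45815040e-01,  9.89311256e-01,  1.08075430e-03, -2.13710154e-04]), 'contact_force': array([-0.93338457,  0.34104195, -0.0230698 ]), 'wrist_torque': array([ 0.01872679, -0.0639533 , -0.03686589]), 'grasp_force': 0.0, 'gripper_width': 85.56201947746428}
scene [[-0.85, -0.22, 0.48, -58.52], [-0.52, 0.38, -0.76, 1078.63], [-0.01, -0.9, -0.44, 678.96], [0.0, 0.0, 0.0, 1.0]] 411.04030846199055
lamp 0.91 332 220 [491. 151.  65.]
lamp_grip 0.79 333 222 [484. 157.  63.]
stand 0.59 227 273 [633. 460.  14.]
stand_clamp 0.98 230 269 [601. 477.  50.]
circuit_board_c 0.96 270 291 [484. 464.  19.]
magnifier 0.65 283 239 [594. 263.  26.]
room_meter 0.7 291 215 [632. 167.  51.]
top [[-0.0, -0.99, 0.12, 400.74], [-1.0, 0.0, -0.01, 128.7], [0.01, -0.12, -0.99, 1461.29], [0.0, 0.0, 0.0, 1.0]] 482.3920557766641
lamp 0.65 310 235 [492. 127.  77.]
lamp_grip 0.64 303 230 [498. 146. 182.]
stand 0.58 188 201 [572. 442. 220.]
stand_clamp 0.64 303 233 [490. 146. 183.]
stand_clamp 0.6 190 202 [595. 484.  32.]
circuit_board_c 0.67 203 234 [500. 446.  20.]
magnifier 0.57 268 201 [597. 252.  29.]
room_meter 0.82 300 187 [635. 156.  55.]
room_meter 0.25 190 201 [598. 485.  27.]
```

Run:
```python
from h import *
a=np.load("scene0.npz")['im'];b=np.load("top0.npz")['im']
A=cv2.resize(a[150:350,160:400],None,fx=2,fy=2);
B=cv2.resize(b[160:260,150:350],None,fx=4,fy=4,interpolation=cv2.INTER_CUBIC)
B=cv2.resize(B,(320,160)) if 0 else B
cv2.imwrite("pics/a.png",cv2.resize(a[150:350,160:400],None,fx=3,fy=3,interpolation=cv2.INTER_CUBIC));cv2.imwrite("pics/b.png",B)
for n in("scene","top"):
    z=np.load(n+"0.npz");P=z['P'];im=z['im'].astype(int)
    X,Y,Z=P[...,0],P[...,1],P[...,2]
    def rp(name,m):
        p=P[m];
        if len(p):print(n,name,len(p),p.min(0).round(),np.median(p,0).round(1),p.max(0).round())
    near=(abs(X-495)<70)&(abs(Y-140)<70)
    rp('gripblk',near&(Z>172)&(Z<190)); rp('lampbody',near&(Z>20)&(Z<78)); rp('lampmid',near&(Z>85)&(Z<140))
    st=(abs(X-570)<130)&(abs(Y-470)<110)
    rp('loop',st&(Z>190)&(Z<222)); rp('posttop',st&(Z>214)&(Z<230)); rp('base',st&(Z>11)&(Z<20)); rp('board',st&(Z>22)&(Z<32))
    if n=='top':
        p=P[st&(Z>185)&(Z<235)];print(p.round().tolist())
```

```text
scene gripblk 37 [481. 133. 174.] [494.  144.2 178.6] [509. 152. 182.]
scene lampbody 253 [469. 122.  20.] [485.1 153.6  52.3] [516. 165.  77.]
scene lampmid 102 [472. 131.  86.] [486.7 146.2 112. ] [507. 155. 140.]
scene loop 566 [519. 435. 192.] [591.5 478.3 210.4] [667. 507. 222.]
scene posttop 138 [586. 443. 214.] [599.7 478.2 218.3] [631. 500. 222.]
scene base 1428 [441. 410.  11.] [571.4 473.4  14.7] [700. 580.  20.]
scene board 109 [511. 426.  22.] [590.1 471.3  26. ] [614. 485.  31.]
top gripblk 61 [483. 130. 173.] [495.5 140.3 180.8] [506. 151. 188.]
top lampbody 128 [470. 118.  51.] [490.  135.6  63.4] [517. 165.  77.]
top lampmid 17 [473. 143.  97.] [477.5 148.9 130.4] [483. 152. 139.]
top loop 537 [520. 433. 198.] [596.7 467.6 213.8] [666. 508. 222.]
top posttop 315 [520. 434. 214.] [603.1 470.8 217.9] [663. 506. 229.]
top base 1220 [441. 360.  11.] [575.5 455.7  16.1] [696. 579.  20.]
top board 180 [441. 414.  22.] [523.3 461.4  24.1] [657. 561.  32.]
[[666.0, 466.0, 211.0], [665.0, 462.0, 213.0], [666.0, 461.0, 210.0], [663.0, 465.0, 212.0], [663.0, 462.0, 214.0], [663.
[... 12933 characters left out ...]
0, 210.0], [526.0, 469.0, 212.0], [526.0, 467.0, 211.0], [526.0, 463.0, 215.0], [526.0, 461.0, 214.0], [526.0, 459.0, 212.0], [526.0, 457.0, 210.0], [526.0, 453.0, 212.0], [526.0, 452.0, 209.0], [526.0, 448.0, 212.0], [526.0, 445.0, 214.0], [526.0, 444.0, 209.0], [526.0, 440.0, 214.0], [523.0, 476.0, 215.0], [524.0, 475.0, 208.0], [523.0, 471.0, 215.0], [523.0, 468.0, 216.0], [523.0, 466.0, 212.0], [523.0, 464.0, 211.0], [523.0, 461.0, 212.0], [523.0, 459.0, 212.0], [523.0, 456.0, 211.0], [523.0, 452.0, 217.0], [524.0, 452.0, 208.0], [523.0, 448.0, 211.0], [521.0, 475.0, 210.0], [520.0, 471.0, 214.0], [521.0, 469.0, 212.0], [520.0, 465.0, 215.0], [521.0, 465.0, 207.0], [521.0, 462.0, 209.0]]
```

View pics/a.png

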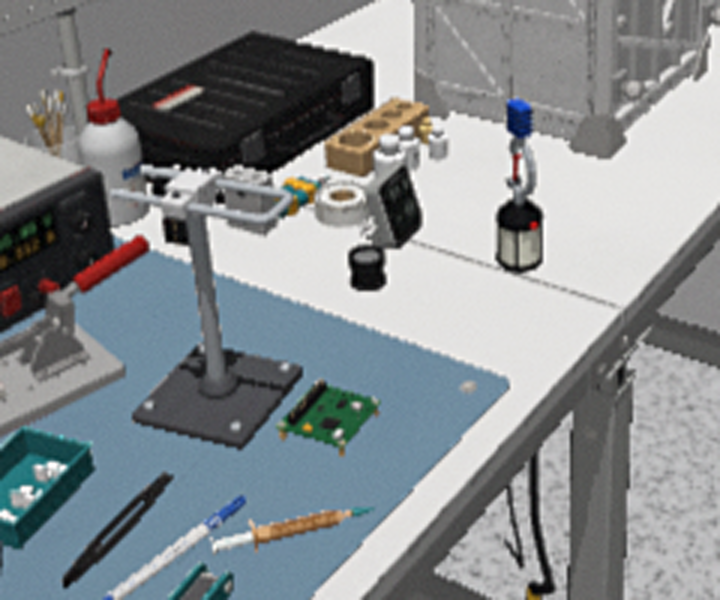

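View pics/b.png

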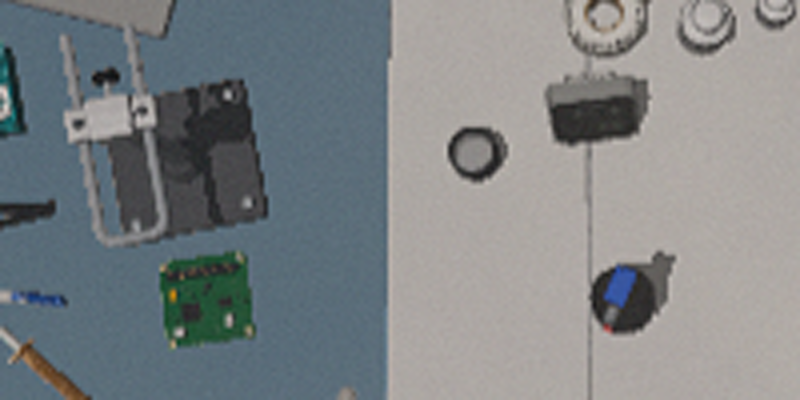

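The scene crop shows the lamp at about (518,190), with its blue block at (518,118) and the red gate on the left side of the hook at (516,165). The loop's front rod is at about (265,215) and the board is in front of the stand at (328,415). In the top crop the block is turned obliquely at (620,285), and the loop front is at (130,238). Next I'll fit yaw and positions.

Run:
```python
from h import *
for n in("scene","top"):
    z=np.load(n+"0.npz");P=z['P'];im=z['im'].astype(int);B,G,Rr=im[...,0],im[...,1],im[...,2]
    near=(abs(P[...,0]-495)<60)&(abs(P[...,1]-140)<60)
    blue=near&(B>Rr+60)&(B>G+40); red=near&(Rr>B+50)&(Rr>G+50)
    v,u=np.nonzero(red);print(n,'red');
    for a,b in zip(v,u):print((b,a),P[a,b].round(0).tolist(),end=' ')
    v,u=np.nonzero(blue);print('\nblue',len(v),u.min(),u.max(),v.min(),v.max())
    if n=='top':
        c=arm.camera_info(n);T=np.array(c['extrinsics'])
        m=(blue&(P[...,2]>170)).astype(np.uint8)
        v,u=np.nonzero(m);d=np.stack([(u-c['cx'])/c['fx'],(v-c['cy'])/c['fy'],np.ones(len(u))],-1)@T[:3,:3].T
        Q=T[:3,3]+d*((181-T[2,3])/d[:,2])[:,None]
        (r)=cv2.minAreaRect(Q[:,:2].astype(np.float32));print('rect',r,Q.mean(0)); w,V=np.linalg.eigh(np.cov(Q[:,:2].T));print('pca',np.sqrt(12*w),V[:,1])
    else:
        for zz in ((20,78),):
            m=near&(P[...,2]>25)&(P[...,2]<65)
            p=P[m][:,:2];from scipy.optimize import least_squares
            print('cyl',least_squares(lambda c:np.hypot(*(p-c[:2]).T)-24,[494,142],loss='soft_l1').x)
        m=near&(P[...,2]>85)&(P[...,2]<142)
        for h in range(85,142,8):
            q=P[m&(P[...,2]>=h)&(P[...,2]<h+8)]
            print(h,len(q),q.mean(0).round(1) if len(q) else'',np.ptp(q,axis=0).round() if len(q) else '')
# stand fit
P=np.concatenate([np.load(n+"0.npz")['P'].reshape(-1,3) for n in("top","scene")])
P0=np.load("top0.npz")['P'].reshape(-1,3)
for nm,PP in(("top",P0),("both",P)):
    z=PP[(PP[:,2]>203)&(PP[:,2]<222)&(PP[:,0]<590)&(PP[:,0]>515)&(abs(PP[:,1]-460)<40)]
    def res(q):
        th,cx,cy=q;c,s=np.cos(th),np.sin(th);x=(z[:,0]-cx)*c+(z[:,1]-cy)*s;y=-(z[:,0]-cx)*s+(z[:,1]-cy)*c
        # front rod at x=0,y mid 0; corner radius 8
        ax=x-8;ay=abs(y)-13;return np.where((ax<0)&(ay>0),np.hypot(ax,ay)-8,np.where(ay>0,np.where(ax>0,abs(y)-21,0),0)+np.where(ay<=0,np.minimum(abs(x),abs(abs(y)-21)),0))
    from scipy.optimize import least_squares
    r=least_squares(res,[0.2,525,457],loss='soft_l1');print(nm,r.x,np.degrees(r.x[0]),r.cost/len(z),len(z))
# base plate corners & post (scene)
z=np.load("scene0.npz")['P'].reshape(-1,3);q=z[(z[:,2]>40)&(z[:,2]<180)&(abs(z[:,0]-600)<40)&(abs(z[:,1]-475)<35)]
print('post',least_squares(lambda c:np.hypot(*(q[:,:2]-c[:2]).T)-8,[600,470],loss='soft_l1').x,len(q))
```

```text
scene red
(np.int64(332), np.int64(201)) [498.0, 139.0, 122.0] (np.int64(333), np.int64(201)) [498.0, 133.0, 119.0] (np.int64(331), np.int64(202)) [498.0, 144.0, 121.0] (np.int64(332), np.int64(202)) [497.0, 141.0, 120.0] (np.int64(333), np.int64(202)) [497.0, 135.0, 118.0] (np.int64(331), np.int64(203)) [500.0, 141.0, 116.0] (np.int64(332), np.int64(203)) [497.0, 141.0, 116.0] (np.int64(331), np.int64(204)) [503.0, 137.0, 110.0] (np.int64(332), np.int64(204)) [499.0, 137.0, 111.0] (np.int64(331), np.int64(205)) [502.0, 138.0, 107.0] (np.int64(332), np.int64(205)) [499.0, 138.0, 108.0] (np.int64(331), np.int64(206)) [502.0, 138.0, 104.0] (np.int64(332), np.int64(206)) [501.0, 133.0, 102.0] (np.int64(331), np.int64(207)) [503.0, 137.0, 100.0] (np.int64(331), np.int64(208)) [502.0, 138.0, 97.0] (np.int64(331), np.int64(209)) [501.0, 141.0, 95.0] (np.int64(337), np.int64(224)) [473.0, 153.0, 58.0] (np.int64(338), np.int64(224)) [469.0, 153.0, 59.0] (np.int64(336), np.int64(225)) [476.0, 153.0, 53.0] (np.int64(337), np.int64(225)) [475.0, 150.0, 52.0] (np.int64(338), np.int64(225)) [471.
[... 413 characters left out ...]
4.  7.]
133 16 [489.1 145.3 137.1] [25.  9.  7.]
141 2 [496.3 144.6 141.6] [2. 2. 0.]
top red
(np.int64(301), np.int64(241)) [473.0, 152.0, 112.0] (np.int64(301), np.int64(242)) [473.0, 153.0, 55.0] (np.int64(302), np.int64(242)) [473.0, 150.0, 58.0] 
blue 48 301 308 227 236
rect ((495.5029296875, 141.08303833007812), (13.095715522766113, 22.60797119140625), 63.31550979614258) [495.31960568 141.16831938 181.        ]
pca [14.37458767 23.99309706] [-0.89614202  0.44376736]
top [1.95775743e-01 5.25386721e+02 4.55532728e+02] 11.217123805813921 2.0350787781521054 214
both [1.80452314e-01 5.23839893e+02 4.56945349e+02] 10.339155985320742 2.4536829861072014 466
post [603.51560583 470.47761567] 312
```

Call:
arm_command(rows=[[[-0.64,0.77,0],[0,0,0]],[[-0.64,0.77,0],[0,0,0]],[[-0.64,0.77,0],[0,0,0]],[[-0.64,0.77,0],[0,0,0]],[[-0.64,0.77,0],[0,0,0]]], grip=0.7)

```text
clock: 1.3
position: [278.3, -366.5, 231.5]
ee_rot: [-0.146, 0.989, -0.0, 0.0]
contact_force: [1.9, 0.4, 0.3]
gripper_width: 60.2
grasp_force: 0.0
```

Call:
arm_command(rows=[[[-0.64,0.77,0],[0,0,0]],[[-0.64,0.77,0],[0,0,0]],[[-0.64,0.77,0],[0,0,0]],[[-0.64,0.77,0],[0,0,0]],[[-0.64,0.77,0],[0,0,0]]])

```text
clock: 1.8
position: [375.8, -136.0, 231.9]
ee_rot: [-0.146, 0.989, -0.0, 0.001]
contact_force: [0.5, -1.3, 0.1]
gripper_width: 59.7
grasp_force: 0.0
```

Call:
arm_command(rows=[[[-0.5,0.6,0],[0,0,-0.26]],[[-0.5,0.6,0],[0,0,-0.26]],[[-0.5,0.6,0],[0,0,-0.26]],[[-0.5,0.6,0],[0,0,-0.26]],[[-0.5,0.6,0],[0,0,-0.26]]])

```text
clock: 2.3
position: [454.0, 45.9, 231.5]
ee_rot: [-0.503, 0.864, -0.0, 0.001]
contact_force: [-1.0, -0.2, -0.8]
gripper_width: 60.0
grasp_force: 0.0
```

```bash
cat >> h.py <<'E'
def go(tx,ty,tz,yaw):
    "shift/turn in command units to world TCP target; yaw = world angle (deg) of tool y"
    s=arm.read_state();r=R.from_quat(s['ee_rot']);M=r.as_matrix()
    y=np.array([np.cos(np.radians(yaw)),np.sin(np.radians(yaw)),0]);z=np.array([0,0,-1.])
    G=R.from_matrix(np.c_[np.cross(y,z),y,z])
    d=np.array([tx,ty,tz])-s['position']
    print('t',round(s['clock'],2),'pos',s['position'].round(1),'yaw_y',np.degrees(np.arctan2(M[1,1],M[0,1])).round(2),'tilt',M[:,2].round(3),'F',s['contact_force'].round(2),'w',round(s['gripper_width'],1),'g',round(s['grasp_force'],1))
    print('dist',np.linalg.norm(d).round(1),'shift',(M.T@d/250).round(4),'turn',((r.inv()*G).as_rotvec()/np.pi).round(4),'j6',s['joints'].round(2))
E
python3 -c "
from h import *
go(495.7,140.5,232,153.7)"
```

```text
t 2.3 pos [454.   45.9 231.5] yaw_y 150.42 tilt [ 0.002  0.001 -1.   ] F [-0.97 -0.23 -0.76] w 60.0 g 0.0
dist 103.4 shift [-0.4116  0.0418 -0.0016] turn [-0.0004  0.0004 -0.0182] j6 [ 0.46  0.09 -0.39  0.   -1.09 -0.98]
```

Call:
arm_command(rows=[[[-0.41,0.042,0],[0,0,-0.018]],[[-0.41,0.042,0],[0,0,-0.018]],[[-0.41,0.042,0],[0,0,-0.018]],[[-0.41,0.042,0],[0,0,-0.018]]])

```text
clock: 2.7
position: [494.5, 136.6, 230.8]
ee_rot: [-0.523, 0.852, 0.0, -0.001]
contact_force: [-0.3, -1.4, -0.3]
gripper_width: 60.2
grasp_force: 0.0
```

```bash
python3 -c "
from h import *
im,d,P=shot('scene');cv2.imwrite('pics/g1.png',cv2.resize(im[110:260,260:420],None,fx=4,fy=4,interpolation=cv2.INTER_CUBIC))
go(495.7,140.5,151,153.7)"
```

```text
t 2.75 pos [494.1 135.6 231. ] yaw_y 153.02 tilt [-0.001 -0.    -1.   ] F [ 0.24 -0.66  0.05] w 59.4 g 0.0
dist 80.1 shift [-0.0206  0.0028  0.3198] turn [ 0.0002 -0.0003 -0.0038] j6 [ 0.59  0.19 -0.26 -0.   -1.11 -1.06]
```

View pics/g1.png

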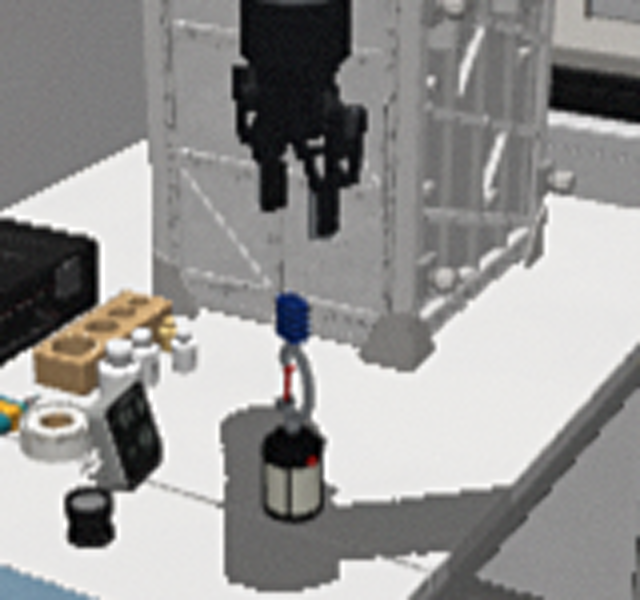

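The open fingers straddle the block: fingertips at about (270,205) and (322,230), block at (291,315). I'll descend and grip.

Call:
arm_command(rows=[[[-0.018,0.003,0.1],[0,0,-0.003]],[[-0.018,0.003,0.2],[0,0,-0.003]],[[-0.018,0.003,0.27],[0,0,-0.003]],[[-0.018,0.003,0.315],[0,0,-0.003]],[[-0.018,0.003,0.315],[0,0,-0.003]]])

```text
clock: 3.25
position: [494.7, 138.5, 151.5]
ee_rot: [-0.526, 0.851, 0.0, -0.001]
contact_force: [0.2, 0.0, 0.4]
gripper_width: 59.9
grasp_force: 0.0
```

Call:
arm_command(rows=[[[0,0,0],[0,0,0]],[[0,0,0],[0,0,0]],[[0,0,0],[0,0,0]],[[0,0,0],[0,0,0]],[[0,0,0],[0,0,0]]], grip=0)

```text
clock: 3.75
position: [496.6, 140.3, 154.0]
ee_rot: [-0.527, 0.85, -0.0, 0.001]
contact_force: [-1.6, 0.8, 5.9]
gripper_width: 24.9
grasp_force: 60.0
```

```bash
python3 -c "
from h import *
go(495.7,140.5,151,153.7)"
```

```text
t 3.75 pos [496.6 140.3 154. ] yaw_y 153.56 tilt [ 0.003  0.001 -1.   ] F [-1.62  0.78  5.88] w 24.9 g 60.0
dist 3.1 shift [0.001  0.0037 0.0119] turn [-0.0006  0.0006 -0.0008] j6 [ 0.59  0.27 -0.37  0.   -0.92 -1.05]
```

Call:
arm_command(rows=[[[0,0,-0.1],[0,0,0]],[[0,0,-0.22],[0,0,0]],[[0,0,-0.34],[0,0,0]],[[0,0,-0.4],[0,0,0]],[[0,0,-0.4],[0,0,0]]])

```text
clock: 4.25
position: [496.3, 140.4, 254.0]
ee_rot: [-0.526, 0.85, 0.0, 0.002]
contact_force: [0.6, 0.1, -3.7]
gripper_width: 25.1
grasp_force: 59.8
```

```bash
python3 -c "
from h import *
go(485,448.7,252.5,190.8)"
```

```text
t 4.25 pos [496.3 140.4 254. ] yaw_y 153.53 tilt [ 0.003  0.002 -1.   ] F [ 0.56  0.06 -3.66] w 25.1 g 59.8
dist 308.5 shift [-1.0835  0.5902  0.009 ] turn [-0.0009  0.0009 -0.2071] j6 [ 0.59  0.18 -0.22 -0.   -1.17 -1.05]
```

Call:
arm_command(rows=[[[-0.87,0.47,0],[0,0,-0.207]],[[-0.87,0.47,0],[0,0,-0.207]],[[-0.87,0.47,0],[0,0,-0.207]],[[-0.87,0.47,0],[0,0,-0.207]],[[-0.87,0.47,0],[0,0,-0.207]]])

```text
clock: 4.75
position: [486.1, 388.4, 249.6]
ee_rot: [0.772, -0.636, -0.001, 0.002]
contact_force: [0.1, 0.2, -3.5]
gripper_width: 24.9
grasp_force: 59.9
```

```bash
python3 -c "
from h import *
go(485,448.7,252.5,190.8)"
```

```text
t 4.75 pos [486.1 388.4 249.6] yaw_y -169.0 tilt [-0.004 -0.003 -1.   ] F [ 0.06  0.17 -3.48] w 24.9 g 59.9
dist 60.3 shift [-0.2374 -0.0417 -0.0123] turn [ 0.0014 -0.0007  0.0011] j6 [ 0.93  0.37  0.03 -0.   -1.24 -0.74]
```

Call:
arm_command(rows=[[[-0.15,-0.03,0],[0,0,0.001]],[[-0.237,-0.042,0],[0,0,0.001]],[[-0.237,-0.042,0],[0,0,0.001]],[[-0.237,-0.042,0],[0,0,0.001]],[[-0.237,-0.042,0],[0,0,0.001]]])

```text
clock: 5.25
position: [486.4, 446.0, 251.0]
ee_rot: [0.769, -0.639, -0.0, 0.002]
contact_force: [0.4, -0.5, -3.6]
gripper_width: 24.9
grasp_force: 59.8
```

Run:
```python
from h import *
go(485,448.7,252.5,190.8)
im,d,P=shot('scene');im2,d2,P2=shot('top')
cv2.imwrite('pics/s1.png',cv2.resize(im[160:310,180:330],None,fx=4,fy=4,interpolation=cv2.INTER_CUBIC))
np.savez('s1.npz',im=im,P=P,im2=im2,P2=P2)
from scipy.optimize import least_squares
nr=(abs(P[...,0]-485)<45)&(abs(P[...,1]-450)<45)
m=nr&(P[...,2]>110)&(P[...,2]<165);p=P[m][:,:2]
print('cyl',least_squares(lambda c:np.hypot(*(p-c[:2]).T)-24,[487,449],loss='soft_l1').x,len(p))
for Q,i,n in((P,im.astype(int),'s'),(P2,im2.astype(int),'t')):
    B,G,Rr=i[...,0],i[...,1],i[...,2]
    nr=(abs(Q[...,0]-485)<60)&(abs(Q[...,1]-450)<60)
    for nm,mm in(('blue',nr&(B>Rr+60)&(B>G+40)&(Q[...,2]>200)),('red',nr&(Rr>B+50)&(Rr>G+50)&(Q[...,2]>180))):
        q=Q[mm]
        if len(q):print(n,nm,len(q),q.min(0).round(),np.median(q,0).round(1),q.max(0).round())
# side views: rod vs lamp in scene view: loop fit z
q=P[(P[...,2]>200)&(P[...,2]<222)&(P[...,0]>515)&(P[...,0]<535)&(abs(P[...,1]-456)<14)];print('rod',q.mean(0).round(1),len(q))
```

```text
t 5.25 pos [486.4 446.  251. ] yaw_y -169.43 tilt [-0.002 -0.002 -1.   ] F [ 0.44 -0.49 -3.6 ] w 24.9 g 59.8
dist 3.4 shift [-0.0116  0.0034 -0.0059] turn [ 0.0008 -0.0006 -0.0013] j6 [ 0.99  0.44  0.14 -0.   -1.28 -0.8 ]
cyl [488.01323449 439.0449961 ] 417
s blue 89 [473. 446. 242.] [485.7 452.2 264.1] [496. 458. 278.]
s red 23 [487. 443. 190.] [490.4 446.1 207. ] [496. 453. 218.]
t red 1 [492. 443. 218.] [491.5 443.2 218.5] [492. 443. 218.]
rod [523.2 456.2 209.1] 28
```

View pics/s1.png

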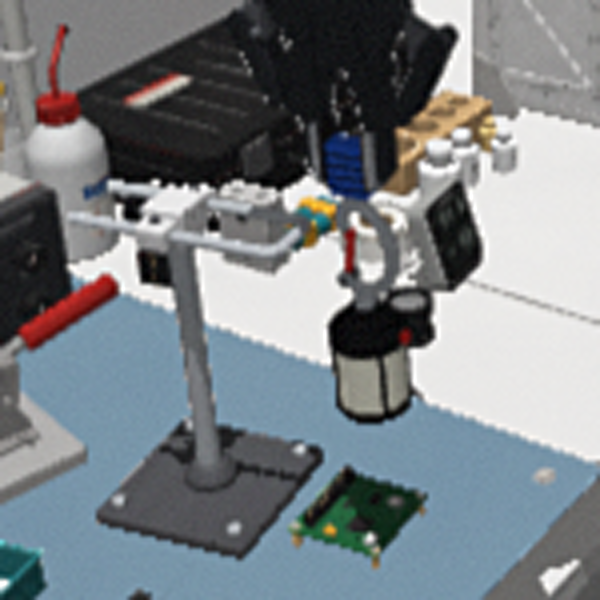

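The lamp is upright with its mouth facing the loop: block at (347,165), red gate at (350,250), rod end at (285,245). I'll go forward gently and feel for contact.

Call:
arm_command(rows=[[[-0.012,-0.03,-0.005],[0,0,0]],[[-0.012,-0.06,-0.005],[0,0,0]],[[-0.012,-0.08,-0.005],[0,0,0]],[[-0.012,-0.08,-0.005],[0,0,0]]])

```text
clock: 5.75
position: [506.8, 453.7, 253.5]
ee_rot: [0.769, -0.639, 0.0, 0.0]
contact_force: [0.3, -0.8, -3.5]
gripper_width: 25.1
grasp_force: 59.9
```

Call:
arm_command(rows=[[[0,-0.008,0],[0,0,0]],[[0,-0.008,0],[0,0,0]],[[0,-0.008,0],[0,0,0]]])

```text
clock: 6.05
position: [507.7, 454.1, 253.8]
ee_rot: [0.769, -0.639, -0.0, 0.0]
contact_force: [-0.6, -0.6, -3.9]
gripper_width: 24.8
grasp_force: 59.9
```

Call:
arm_command(rows=[[[0,-0.008,0],[0,0,0]],[[0,-0.008,0],[0,0,0]],[[0,-0.008,0],[0,0,0]]])

```text
clock: 6.35
position: [509.7, 454.5, 253.8]
ee_rot: [0.769, -0.639, -0.0, 0.0]
contact_force: [-0.3, 0.5, -2.7]
gripper_width: 24.9
grasp_force: 59.9
```

Call:
arm_command(rows=[[[0,-0.008,0],[0,0,0]],[[0,-0.008,0],[0,0,0]],[[0,-0.008,0],[0,0,0]]])

```text
clock: 6.65
position: [511.8, 454.9, 253.8]
ee_rot: [0.769, -0.639, 0.0, 0.0]
contact_force: [0.3, -0.6, -3.4]
gripper_width: 24.9
grasp_force: 59.9
```

```bash
python3 -c "
from h import *
go(524.7,456.2,252.4,190.8)
print(arm.read_state()['wrist_torque'])"
```

```text
t 6.65 pos [511.8 454.9 253.8] yaw_y -169.4 tilt [-0. -0. -1.] F [ 0.26 -0.59 -3.37] w 24.9 g 59.9
dist 13.0 shift [ 0.0042 -0.0517  0.0054] turn [ 0.     -0.     -0.0011] j6 [ 0.96  0.48  0.21  0.   -1.3  -0.78]
[ 0.05794855 -0.04055106 -0.04037143]
```

Call:
arm_command(rows=[[[0,-0.008,0.004],[0,0,0]],[[0,-0.008,0.004],[0,0,0]],[[0,-0.008,0.004],[0,0,0]]])

```text
clock: 6.95
position: [513.7, 455.2, 252.7]
ee_rot: [0.769, -0.639, -0.0, 0.0]
contact_force: [-0.5, -1.3, -3.0]
gripper_width: 25.0
grasp_force: 59.9
```

Call:
arm_command(rows=[[[0,-0.008,0],[0,0,0]],[[0,-0.008,0],[0,0,0]],[[0,-0.008,0],[0,0,0]]])

```text
clock: 7.25
position: [514.8, 455.4, 252.5]
ee_rot: [0.77, -0.639, -0.0, 0.001]
contact_force: [-4.1, -0.4, -2.2]
gripper_width: 25.0
grasp_force: 60.0
```

Call:
arm_command(rows=[[[0,-0.008,0],[0,0,0]],[[0,-0.008,0],[0,0,0]],[[0,-0.008,0],[0,0,0]]])

```text
clock: 7.55
position: [517.3, 455.8, 252.5]
ee_rot: [0.769, -0.639, -0.0, 0.001]
contact_force: [-4.8, -0.3, -3.1]
gripper_width: 24.9
grasp_force: 59.9
```

```bash
python3 -c "
from h import *
go(524.7,456.2,252.4,190.8)
print(arm.read_state()['wrist_torque'])"
```

```text
t 7.55 pos [517.3 455.8 252.5] yaw_y -169.39 tilt [-0.001 -0.001 -1.   ] F [-4.78 -0.27 -3.06] w 24.9 g 59.9
dist 7.4 shift [ 0.0041 -0.0293  0.0006] turn [ 0.0003 -0.0001 -0.0011] j6 [ 0.96  0.49  0.22 -0.   -1.31 -0.77]
[-3.08221729e-01  1.50641361e+00 -1.39487395e-04]
```

Call:
arm_command(rows=[[[0,-0.008,0],[0,0,0]],[[0,-0.008,0],[0,0,0]],[[0,-0.008,0],[0,0,0]]])

```text
clock: 7.85
position: [519.3, 456.2, 252.5]
ee_rot: [0.769, -0.639, -0.0, 0.0]
contact_force: [-5.6, 0.0, -2.6]
gripper_width: 24.8
grasp_force: 60.0
```

Call:
arm_command(rows=[[[0,-0.008,0],[0,0,0]],[[0,-0.008,0],[0,0,0]],[[0,-0.008,0],[0,0,0]]])

```text
clock: 8.15
position: [521.3, 456.5, 252.2]
ee_rot: [0.769, -0.639, -0.0, 0.001]
contact_force: [-5.2, -1.2, -3.5]
gripper_width: 25.3
grasp_force: 59.9
```

Call:
arm_command(rows=[[[0,-0.008,0],[0,0,0]],[[0,-0.008,0],[0,0,0]],[[0,-0.008,0],[0,0,0]]])

```text
clock: 8.45
position: [523.2, 456.9, 252.2]
ee_rot: [0.769, -0.639, -0.0, 0.001]
contact_force: [-4.7, -1.3, -4.2]
gripper_width: 24.7
grasp_force: 59.9
```

```bash
python3 -c "
from h import *
go(526.7,456.6,252.4,190.8)"
```

```text
t 8.45 pos [523.2 456.9 252.2] yaw_y -169.4 tilt [-0.001 -0.001 -1.   ] F [-4.66 -1.28 -4.17] w 24.7 g 59.9
dist 3.5 shift [ 0.0036 -0.0136 -0.0008] turn [ 0.0004 -0.0002 -0.0011] j6 [ 0.95  0.5   0.24 -0.   -1.31 -0.76]
```

Call:
arm_command(rows=[[[0,-0.008,0],[0,0,0]],[[0,-0.008,0],[0,0,0]],[[0,-0.008,0],[0,0,0]]])

```text
clock: 8.75
position: [525.2, 457.2, 251.9]
ee_rot: [0.769, -0.639, -0.0, 0.001]
contact_force: [-5.0, -1.6, -5.7]
gripper_width: 24.8
grasp_force: 59.7
```

Call:
arm_command(rows=[[[0,-0.008,0],[0,0,0]],[[0,-0.008,0],[0,0,0]],[[0,-0.008,0],[0,0,0]]])

```text
clock: 9.05
position: [527.3, 457.7, 252.1]
ee_rot: [0.769, -0.639, -0.0, 0.001]
contact_force: [-4.3, -1.3, -6.2]
gripper_width: 25.2
grasp_force: 59.6
```

```bash
python3 -c "
from h import *
go(526.7,456.6,252.4,190.8)"
```

```text
t 9.05 pos [527.3 457.7 252.1] yaw_y -169.4 tilt [-0.001 -0.001 -1.   ] F [-4.32 -1.33 -6.23] w 25.2 g 59.6
dist 1.2 shift [ 0.0037  0.0031 -0.0011] turn [ 0.0003 -0.0002 -0.0011] j6 [ 0.95  0.5   0.25 -0.   -1.32 -0.76]
```

Call:
arm_command(rows=[[[0,-0.008,0],[0,0,0]],[[0,-0.008,0],[0,0,0]],[[0,-0.008,0],[0,0,0]]])

```text
clock: 9.35
position: [529.4, 458.1, 252.3]
ee_rot: [0.769, -0.639, -0.0, 0.0]
contact_force: [-3.3, -1.5, -5.9]
gripper_width: 24.4
grasp_force: 59.5
```

Call:
arm_command(rows=[[[0,-0.004,0],[0,0,0]],[[0,-0.004,0],[0,0,0]],[[0,-0.004,0],[0,0,0]]])

```text
clock: 9.65
position: [530.1, 458.2, 252.7]
ee_rot: [0.769, -0.639, -0.0, 0.0]
contact_force: [-5.8, -1.5, -6.0]
gripper_width: 24.9
grasp_force: 59.8
```

```bash
python3 -c "
from h import *
go(526.7,456.6,252.4,190.8)"
```

```text
t 9.65 pos [530.1 458.2 252.7] yaw_y -169.39 tilt [-0.001 -0.    -1.   ] F [-5.83 -1.52 -6.04] w 24.9 g 59.8
dist 3.8 shift [0.0039 0.0147 0.0012] turn [ 0.0003 -0.0001 -0.0011] j6 [ 0.94  0.51  0.26 -0.   -1.32 -0.76]
```

Call:
arm_command(rows=[[[0,-0.004,0],[0,0,0]],[[0,-0.004,0],[0,0,0]],[[0,-0.004,0],[0,0,0]]])

```text
clock: 9.95
position: [531.1, 458.5, 252.7]
ee_rot: [0.769, -0.639, -0.0, 0.0]
contact_force: [-5.8, -0.9, -5.3]
gripper_width: 25.1
grasp_force: 59.7
```

Call:
arm_command(rows=[[[0,-0.004,0],[0,0,0]],[[0,-0.004,0],[0,0,0]],[[0,-0.004,0],[0,0,0]]])

```text
clock: 10.25
position: [531.7, 458.5, 252.3]
ee_rot: [0.769, -0.639, -0.0, 0.001]
contact_force: [-6.5, -0.9, -5.6]
gripper_width: 24.7
grasp_force: 59.7
```

```bash
python3 -c "
from h import *
go(526.7,456.6,252.4,190.8);print(arm.read_state()['wrist_torque'])"
```

```text
t 10.25 pos [531.7 458.5 252.3] yaw_y -169.39 tilt [-0.002 -0.001 -1.   ] F [-6.49 -0.91 -5.65] w 24.7 g 59.7
dist 5.3 shift [ 0.0038  0.021  -0.0004] turn [ 0.0006 -0.0002 -0.001 ] j6 [ 0.94  0.51  0.26 -0.   -1.32 -0.76]
[-0.41178223  1.95143255 -0.05178844]
```

Call:
arm_command(rows=[[[0,-0.004,0],[0,0,0]],[[0,-0.004,0],[0,0,0]],[[0,-0.004,0],[0,0,0]]])

```text
clock: 10.55
position: [532.1, 458.6, 252.1]
ee_rot: [0.769, -0.639, -0.001, 0.002]
contact_force: [-7.0, -0.7, -5.7]
gripper_width: 25.2
grasp_force: 59.7
```

Call:
arm_command(rows=[[[0,-0.004,0],[0,0,0]],[[0,-0.004,0],[0,0,0]],[[0,-0.004,0],[0,0,0]]])

```text
clock: 10.85
position: [532.8, 458.6, 251.6]
ee_rot: [0.769, -0.639, -0.001, 0.002]
contact_force: [-7.9, -1.8, -6.8]
gripper_width: 24.5
grasp_force: 59.7
```

Run:
```python
from h import *
go(526.7,456.6,252.4,190.8)
im,d,P=shot('scene');cv2.imwrite('pics/s2.png',cv2.resize(im[170:290,190:310],None,fx=5,fy=5,interpolation=cv2.INTER_CUBIC))
```

```text
t 10.85 pos [532.8 458.6 251.6] yaw_y -169.38 tilt [-0.004 -0.002 -1.   ] F [-7.85 -1.77 -6.82] w 24.5 g 59.7
dist 6.4 shift [ 0.0034  0.0253 -0.003 ] turn [ 0.0014 -0.0005 -0.001 ] j6 [ 0.94  0.51  0.27 -0.   -1.33 -0.75]
```

View pics/s2.png

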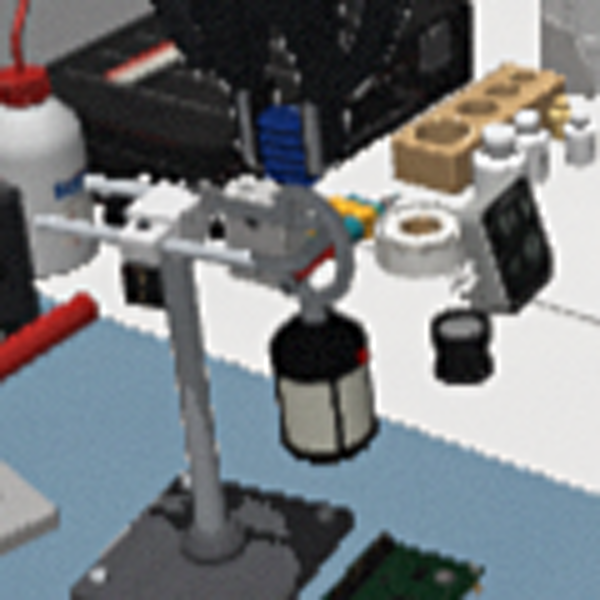

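The gate, red at (315,262), is swung deep in around the rod. The lamp, with its body at (322,390), leans slightly backwards. I'll push a little further to find the stop.

Call:
arm_command(rows=[[[0,-0.005,0],[0,0,0]],[[0,-0.005,0],[0,0,0]],[[0,-0.005,0],[0,0,0]]])

```text
clock: 11.2
position: [533.3, 458.6, 251.3]
ee_rot: [0.77, -0.639, -0.001, 0.003]
contact_force: [-9.0, -1.1, -6.0]
gripper_width: 24.6
grasp_force: 59.8
```

Call:
arm_command(rows=[[[0,-0.005,0],[0,0,0]],[[0,-0.005,0],[0,0,0]],[[0,-0.005,0],[0,0,0]]])

```text
clock: 11.5
position: [534.2, 458.7, 250.7]
ee_rot: [0.769, -0.639, -0.001, 0.004]
contact_force: [-9.6, -2.1, -6.9]
gripper_width: 24.9
grasp_force: 59.7
```

Run:
```python
from h import *
go(526.7,456.6,252.4,190.8)
```

```text
t 11.5 pos [534.2 458.7 250.7] yaw_y -169.38 tilt [-0.007 -0.004 -1.   ] F [-9.62 -2.08 -6.92] w 24.9 g 59.7
dist 7.9 shift [ 0.0027  0.0309 -0.0064] turn [ 0.0024 -0.0009 -0.001 ] j6 [ 0.94  0.52  0.27 -0.   -1.33 -0.75]
```

Call:
arm_command(rows=[[[0,-0.008,0],[0,0,0]],[[0,-0.008,0],[0,0,0]],[[0,-0.008,0],[0,0,0]]])

```text
clock: 11.8
position: [535.4, 458.7, 250.0]
ee_rot: [0.769, -0.639, -0.002, 0.005]
contact_force: [-11.1, -2.4, -8.5]
gripper_width: 24.5
grasp_force: 59.6
```

Run:
```python
from h import *
go(526.7,456.6,252.4,190.8)
im,d,P=shot('scene');cv2.imwrite('pics/s3.png',cv2.resize(im[185:265,215:295],None,fx=7,fy=7,interpolation=cv2.INTER_CUBIC))
```

```text
t 11.8 pos [535.4 458.7 250. ] yaw_y -169.38 tilt [-0.009 -0.006 -1.   ] F [-11.1   -2.37  -8.47] w 24.5 g 59.6
dist 9.2 shift [ 0.002   0.0357 -0.0093] turn [ 0.0032 -0.0012 -0.001 ] j6 [ 0.94  0.52  0.28 -0.   -1.34 -0.75]
```

View pics/s3.png

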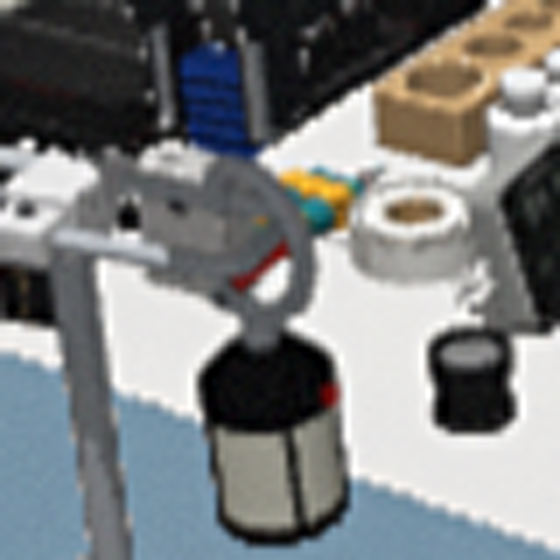

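The hook is over the rod and the gate, red at (262,262), is fully in. The lamp body at (275,440) leans a little. I'll measure that lean before backing off.

Run:
```python
from h import *
from scipy.optimize import least_squares
s=arm.read_state();im,d,P=shot('scene')
z=np.load('s1.npz')
for nm,Q,c,zt in(('start',z['P'],(486.4,446),251),('now',P,s['position'][:2],s['position'][2])):
    zc=zt+10-164
    for lo,hi in((8,36),(36,66)):
        m=(abs(Q[...,0]-c[0])<45)&(abs(Q[...,1]-c[1])<45)&(Q[...,2]>zc+lo)&(Q[...,2]<zc+hi);p=Q[m][:,:2]
        print(nm,lo,(least_squares(lambda a:np.hypot(*(p-a[:2]).T)-24,[c[0],c[1]-5],loss='soft_l1').x-c).round(1),len(p))
```

```text
start 8 [ 1.9 -7.2] 181
start 36 [ 1.2 -6.6] 248
now 8 [ 0.3 -7.8] 187
now 36 [-0.  -6.9] 240
```

Call:
arm_command(rows=[[[0,0.012,0],[0,0,0]],[[0,0.024,0],[0,0,0]],[[0,0.034,0],[0,0,0]],[[0,0.034,0],[0,0,0]],[[0,0.034,0],[0,0,0]]])

```text
clock: 12.4
position: [530.4, 458.6, 253.3]
ee_rot: [0.769, -0.639, -0.0, -0.0]
contact_force: [-3.4, -0.1, -8.6]
gripper_width: 24.8
grasp_force: 60.0
```

Run:
```python
from h import *
go(528.1,458,252.4,190.8)
```

```text
t 12.4 pos [530.4 458.6 253.3] yaw_y -169.39 tilt [ 0.     0.001 -1.   ] F [-3.37 -0.09 -8.64] w 24.8 g 60.0
dist 2.5 shift [0.0005 0.0093 0.0034] turn [-0.0001  0.0002 -0.0011] j6 [ 0.94  0.51  0.26 -0.   -1.32 -0.76]
```

Call:
arm_command(rows=[[[0,0.008,0],[0,0,0]],[[0,0.008,0],[0,0,0]],[[0,0.008,0],[0,0,0]]])

```text
clock: 12.7
position: [528.1, 458.1, 253.1]
ee_rot: [0.769, -0.639, -0.0, 0.0]
contact_force: [-3.7, -0.7, -8.3]
gripper_width: 25.0
grasp_force: 60.1
```

Call:
arm_command(rows=[[[0,0,0.008],[0,0,0]],[[0,0,0.016],[0,0,0]],[[0,0,0.016],[0,0,0]]])

```text
clock: 13.0
position: [528.3, 458.0, 249.8]
ee_rot: [0.77, -0.639, 0.0, -0.0]
contact_force: [-2.9, -0.9, -4.9]
gripper_width: 25.0
grasp_force: 60.4
```

Call:
arm_command(rows=[[[0,0,0.008],[0,0,0]],[[0,0,0.012],[0,0,0]],[[0,0,0.012],[0,0,0]]])

```text
clock: 13.3
position: [528.7, 458.1, 246.4]
ee_rot: [0.769, -0.639, 0.0, -0.001]
contact_force: [-3.8, -0.8, -3.7]
gripper_width: 24.6
grasp_force: 60.7
```

Run:
```python
from h import *
go(528.1,458,233.4,190.8)
```

```text
t 13.3 pos [528.7 458.1 246.4] yaw_y -169.39 tilt [ 0.001  0.001 -1.   ] F [-3.82 -0.77 -3.67] w 24.6 g 60.7
dist 13.0 shift [0.0002 0.0024 0.0521] turn [-0.0003  0.0002 -0.001 ] j6 [ 0.94  0.51  0.24  0.   -1.3  -0.76]
```

Call:
arm_command(rows=[[[0,0,0.008],[0,0,0]],[[0,0,0.008],[0,0,0]],[[0,0,0.008],[0,0,0]]])

```text
clock: 13.6
position: [528.7, 458.1, 243.6]
ee_rot: [0.769, -0.639, 0.0, -0.0]
contact_force: [-3.3, 0.2, -4.3]
gripper_width: 24.7
grasp_force: 60.5
```

Call:
arm_command(rows=[[[0,0,0.008],[0,0,0]],[[0,0,0.008],[0,0,0]],[[0,0,0.008],[0,0,0]]])

```text
clock: 13.9
position: [528.7, 458.0, 241.1]
ee_rot: [0.769, -0.639, 0.0, 0.0]
contact_force: [-2.0, -0.0, -6.4]
gripper_width: 24.9
grasp_force: 60.3
```

Call:
arm_command(rows=[[[0,0,0.008],[0,0,0]],[[0,0,0.008],[0,0,0]],[[0,0,0.008],[0,0,0]]])

```text
clock: 14.2
position: [528.6, 457.9, 238.9]
ee_rot: [0.769, -0.639, -0.0, 0.0]
contact_force: [-1.4, -0.7, -8.0]
gripper_width: 24.6
grasp_force: 60.1
```

Run:
```python
from h import *
go(528.1,458,233.4,190.8)
```

```text
t 14.2 pos [528.6 457.9 238.9] yaw_y -169.4 tilt [-0. -0. -1.] F [-1.4  -0.71 -7.96] w 24.6 g 60.1
dist 5.6 shift [-0.0005  0.0018  0.0222] turn [ 0.0002 -0.0001 -0.0011] j6 [ 0.94  0.51  0.23 -0.   -1.29 -0.76]
```

Call:
arm_command(rows=[[[0,0,0.008],[0,0,0]],[[0,0,0.008],[0,0,0]],[[0,0,0.008],[0,0,0]]])

```text
clock: 14.5
position: [529.5, 458.5, 239.3]
ee_rot: [0.769, -0.639, 0.001, -0.002]
contact_force: [0.5, -0.0, -3.8]
gripper_width: 25.4
grasp_force: 60.7
```

Call:
arm_command(rows=[[[0,0,0.004],[0,0,0]],[[0,0,0.004],[0,0,0]],[[0,0,0.004],[0,0,0]]])

```text
clock: 14.8
position: [528.6, 458.1, 237.1]
ee_rot: [0.769, -0.639, 0.0, -0.0]
contact_force: [-0.8, -0.2, -3.3]
gripper_width: 24.9
grasp_force: 60.7
```

Call:
arm_command(rows=[[[0,0,0.004],[0,0,0]],[[0,0,0.004],[0,0,0]],[[0,0,0.004],[0,0,0]]])

```text
clock: 15.1
position: [528.5, 458.0, 235.7]
ee_rot: [0.769, -0.639, 0.0, 0.0]
contact_force: [1.2, 0.3, -2.2]
gripper_width: 24.8
grasp_force: 60.7
```

Run:
```python
from h import *
go(528.1,458,233.4,190.8)
```

```text
t 15.1 pos [528.5 458.  235.7] yaw_y -169.39 tilt [-0. -0. -1.] F [ 1.15  0.27 -2.2 ] w 24.8 g 60.7
dist 2.4 shift [-0.0003  0.0015  0.0093] turn [ 0.     -0.     -0.0011] j6 [ 0.94  0.51  0.22  0.   -1.28 -0.76]
```

The jump and the drop in force show the gate sprung shut with the hook unloaded. I'll settle onto the rod, then pull.

Call:
arm_command(rows=[[[0,0,0.004],[0,0,0]],[[0,0,0.004],[0,0,0]],[[0,0,0.004],[0,0,0]]])

```text
clock: 15.4
position: [528.4, 458.0, 234.7]
ee_rot: [0.769, -0.639, 0.0, 0.0]
contact_force: [0.7, -0.9, -3.0]
gripper_width: 24.7
grasp_force: 60.7
```

Call:
arm_command(rows=[[[0,0,0.004],[0,0,0]],[[0,0,0.004],[0,0,0]],[[0,0,0.004],[0,0,0]]])

```text
clock: 15.7
position: [528.4, 458.0, 233.7]
ee_rot: [0.769, -0.639, -0.0, 0.0]
contact_force: [-0.3, -0.2, -3.8]
gripper_width: 25.2
grasp_force: 60.7
```

Call:
arm_command(rows=[[[0,0,0.004],[0,0,0]],[[0,0,0.004],[0,0,0]],[[0,0,0.004],[0,0,0]]])

```text
clock: 16.0
position: [528.5, 458.0, 232.8]
ee_rot: [0.769, -0.639, 0.0, 0.0]
contact_force: [0.2, 0.1, -3.4]
gripper_width: 24.7
grasp_force: 60.7
```

Run:
```python
from h import *
go(528.1,458,233.4,190.8)
im,d,P=shot('scene');cv2.imwrite('pics/s4.png',cv2.resize(im[185:265,215:295],None,fx=7,fy=7,interpolation=cv2.INTER_CUBIC))
```

```text
t 16.0 pos [528.5 458.  232.8] yaw_y -169.4 tilt [-0. -0. -1.] F [ 0.23  0.06 -3.45] w 24.7 g 60.7
dist 0.8 shift [-0.0004  0.0015 -0.0026] turn [ 0.     -0.     -0.0011] j6 [ 0.94  0.51  0.22  0.   -1.28 -0.76]
```

View pics/s4.png

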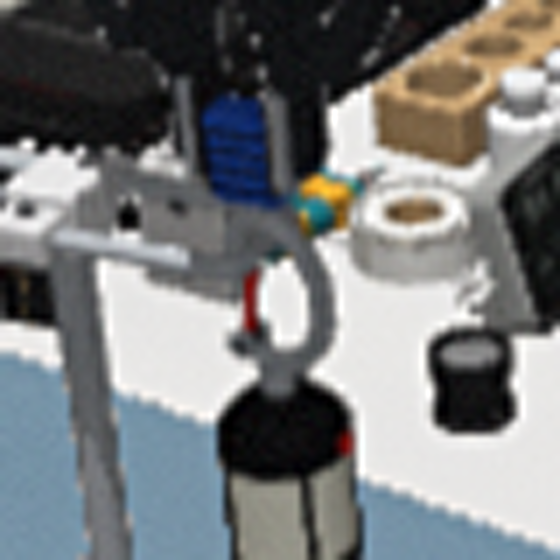

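The gate, red at (250,300), is closed below the rod, with the hook crown over it at about (235,235). I'll lower until the rod takes load.

Call:
arm_command(rows=[[[0,0,0.004],[0,0,0]],[[0,0,0.004],[0,0,0]],[[0,0,0.004],[0,0,0]]])

```text
clock: 16.35
position: [528.6, 458.1, 232.4]
ee_rot: [0.769, -0.639, 0.0, -0.0]
contact_force: [-0.3, -0.6, -0.7]
gripper_width: 24.7
grasp_force: 61.2
```

Call:
arm_command(rows=[[[0,0,0.004],[0,0,0]],[[0,0,0.004],[0,0,0]],[[0,0,0.004],[0,0,0]]])

```text
clock: 16.65
position: [528.7, 458.1, 232.0]
ee_rot: [0.77, -0.639, 0.0, -0.001]
contact_force: [-1.7, -0.7, 3.0]
gripper_width: 24.8
grasp_force: 61.5
```

Call:
arm_command(rows=[[[0,0,0.004],[0,0,0]],[[0,0,0.004],[0,0,0]],[[0,0,0.004],[0,0,0]]])

```text
clock: 16.95
position: [528.7, 458.2, 231.9]
ee_rot: [0.77, -0.639, 0.0, -0.001]
contact_force: [-3.3, -0.6, 6.1]
gripper_width: 25.2
grasp_force: 62.1
```

Call:
arm_command(rows=[[[0,0,0.002],[0,0,0]],[[0,0,0.002],[0,0,0]],[[0,0,0.002],[0,0,0]]])

```text
clock: 17.25
position: [528.7, 458.2, 231.8]
ee_rot: [0.77, -0.639, 0.0, -0.001]
contact_force: [-2.9, -1.0, 7.1]
gripper_width: 25.0
grasp_force: 62.2
```

Call:
arm_command(rows=[[[0,0.002,-0.003],[0,0,0]],[[0,0.002,-0.006],[0,0,0]],[[0,0.002,-0.009],[0,0,0]],[[0,0.002,-0.009],[0,0,0]]])

```text
clock: 17.65
position: [528.5, 458.1, 232.0]
ee_rot: [0.769, -0.639, 0.0, -0.001]
contact_force: [0.8, -0.7, 3.7]
gripper_width: 24.8
grasp_force: 61.6
```

Call:
arm_command(rows=[[[0,0,-0.003],[0,0,0]],[[0,0,-0.004],[0,0,0]],[[0,0,-0.004],[0,0,0]]])

```text
clock: 17.95
position: [527.9, 458.0, 231.8]
ee_rot: [0.769, -0.639, -0.0, 0.0]
contact_force: [1.1, 0.5, 0.2]
gripper_width: 24.8
grasp_force: 61.2
```

Call:
arm_command(rows=[[[0,0,0],[0,0,0]],[[0,0,0],[0,0,0]],[[0,0,0],[0,0,0]],[[0,0,0],[0,0,0]],[[0,0,0],[0,0,0]]], grip=0.7)

```text
clock: 18.45
position: [527.9, 457.9, 232.5]
ee_rot: [0.769, -0.639, -0.0, 0.0]
contact_force: [0.4, -0.0, 0.9]
gripper_width: 59.7
grasp_force: 0.0
```

Call:
arm_command(rows=[[[0,0,-0.05],[0,0,0]],[[0,0,-0.12],[0,0,0]],[[0,0,-0.24],[0,0,0]],[[0,0,-0.4],[0,0,0]],[[0,0,-0.4],[0,0,0]]])

```text
clock: 18.95
position: [530.0, 459.0, 341.5]
ee_rot: [0.769, -0.639, 0.001, -0.007]
contact_force: [0.1, -1.0, 0.5]
gripper_width: 59.9
grasp_force: 0.0
```

Call:
arm_command(rows=[[[0,0,0],[0,0,0]],[[0,0,0],[0,0,0]],[[0,0,0],[0,0,0]],[[0,0,0],[0,0,0]],[[0,0,0],[0,0,0]]])

```text
clock: 19.45
position: [527.9, 457.8, 331.8]
ee_rot: [0.769, -0.639, 0.0, 0.001]
contact_force: [1.5, 0.0, -0.3]
gripper_width: 59.9
grasp_force: 0.0
```

Run:
```python
from h import *
go(528.1,458,233.4,190.8)
im,d,P=shot('scene');cv2.imwrite('pics/s5.png',cv2.resize(im[150:300,190:340],None,fx=4,fy=4,interpolation=cv2.INTER_CUBIC))
i=im.astype(int);m=(abs(P[...,0]-528)<50)&(abs(P[...,1]-458)<50)&(i[...,0]>i[...,2]+60)&(i[...,0]>i[...,1]+40)&(P[...,2]>180);q=P[m];print(len(q),q.min(0),np.median(q,0),q.max(0))
```

```text
t 19.45 pos [527.9 457.8 331.8] yaw_y -169.39 tilt [-0.001 -0.001 -1.   ] F [ 1.48  0.05 -0.29] w 59.9 g 0.0
dist 98.4 shift [-0.0009 -0.0013  0.3937] turn [ 0.0003 -0.0003 -0.0011] j6 [ 0.95  0.48  0.4   0.   -1.49 -0.76]
109 [512.06269996 452.21011197 225.16485109] [524.36603868 462.50771038 246.83222114] [537.27155895 468.51280521 258.58046915]
```

View pics/s5.png

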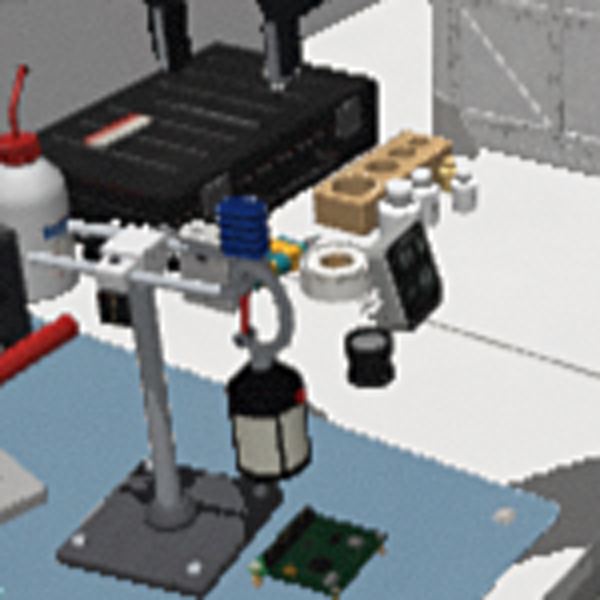

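The lamp hangs upright on the rod (block at 243,228, body at 268,430) with the gate shut at (243,312) and the gripper well clear. I'll let it settle and check that it isn't swinging.

Call:
arm_command(rows=[[[0,0,0],[0,0,0]],[[0,0,0],[0,0,0]],[[0,0,0],[0,0,0]],[[0,0,0],[0,0,0]],[[0,0,0],[0,0,0]]])

```text
clock: 20.0
position: [528.0, 457.9, 332.6]
ee_rot: [0.769, -0.639, -0.0, -0.0]
contact_force: [0.8, 0.3, 0.3]
gripper_width: 59.7
grasp_force: 0.0
```

Call:
arm_command(rows=[[[0,0,0],[0,0,0]],[[0,0,0],[0,0,0]],[[0,0,0],[0,0,0]],[[0,0,0],[0,0,0]],[[0,0,0],[0,0,0]]])

```text
clock: 20.5
position: [528.0, 457.9, 332.5]
ee_rot: [0.769, -0.639, 0.0, 0.0]
contact_force: [-0.5, -0.1, -0.3]
gripper_width: 60.2
grasp_force: 0.0
```

Call:
arm_command(rows=[[[0,0,0],[0,0,0]],[[0,0,0],[0,0,0]],[[0,0,0],[0,0,0]],[[0,0,0],[0,0,0]],[[0,0,0],[0,0,0]]])

```text
clock: 21.0
position: [528.0, 457.9, 332.6]
ee_rot: [0.769, -0.639, -0.0, -0.0]
contact_force: [-0.1, 0.3, -1.0]
gripper_width: 59.3
grasp_force: 0.0
```

Run:
```python
from h import *
I=[cv2.cvtColor(arm.get_image('scene')[0],cv2.COLOR_BGR2GRAY)[235:272,240:272].astype(np.float32) for _ in range(10)]
print([np.round(cv2.phaseCorrelate(I[0],k)[0],2).tolist() for k in I[1:]])
```

```text
[[0.05, 0.0], [0.02, 0.01], [0.0, -0.01], [0.05, -0.0], [0.01, -0.0], [0.02, 0.02], [0.03, -0.02], [-0.03, -0.02], [-0.0, -0.01]]
```

The lamp is still, so I'm handing in.

```bash
python3 -c "
from bench import arm
print(arm.job_done())"
```

```text
the job is handed in; nothing more can be done
None
```

The job is handed in: the lamp hangs still from the front rod with its gate shut, after a proof pull of about 10 N, and the gripper is clear; no verdict came back.

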